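Snap the parts box lid shut all round

TASK

The lid is on the parts box, but its rim still stands up on all four sides: press each of its four sections down with the fingers until it has snapped flat, and leave the one with the pull tab until last. Only press: do not lift, tip or shove the box, and leave the things around it where they are.

Things in the scene. Friction and masses are not known exactly. Their poses are not given: they have to be found in the camera images.
- parts_box: loose grey parts box, 148 x 118 mm, about 0.8 kg, with a white press-on lid, 160 x 130 mm, whose flat middle (100 x 70 mm) and four corners are already home. Between the corners stand four springy rim sections. Origin: centre of the box's underside, on the bench; x along its length, towards the end with the pull tab; z up
- lid_centre (a point): centre of the lid's top, 66 mm above the bench. Round it, each rim section is 30 mm deep from inner to outer edge (short ends 68 mm long, long sides 98 mm), 4 mm thick, hinged at its inner edge; at the start the outer edge stands 10 mm up; snapped flat, its top is 66 mm above the bench, flush with the corners
- tab_end_press (a point): top face of the short-end section that carries the pull tab, 10 mm in from its outer edge and half-way along it: a good place to press; it moves with the section (7 mm lower when snapped shut). The tab is a tongue 32 mm wide that sticks out 23 mm beyond the edge
- tab_end (a joint): angle of the short-end section that carries the pull tab about its inner edge, rad: 0 = standing up, 0.35 = snapped flat. It springs back if let go before half-way and snaps flat by itself past it. Pressed 10 mm in from its outer edge it needs about 7 N at the most
- plain_end_press (a point): top face of the other short-end section (no tab), 10 mm in from its outer edge and half-way along it: a good place to press; it moves with the section (7 mm lower when snapped shut)
- plain_end (a joint): angle of the other short-end section (no tab) about its inner edge, rad: 0 = standing up, 0.35 = snapped flat. It springs back if let go before half-way and snaps flat by itself past it. Pressed 10 mm in from its outer edge it needs about 7 N at the most
- side_left_press (a point): top face of the long-side section on the box's +y side, 10 mm in from its outer edge and half-way along it: a good place to press; it moves with the section (7 mm lower when snapped shut)
- side_left (a joint): angle of the long-side section on the box's +y side about its inner edge, rad: 0 = standing up, 0.35 = snapped flat. It springs back if let go before half-way and snaps flat by itself past it. Pressed 10 mm in from its outer edge it needs about 7 N at the most
- side_right_press (a point): top face of the long-side section on the box's -y side, 10 mm in from its outer edge and half-way along it: a good place to press; it moves with the section (7 mm lower when snapped shut)
- side_right (a joint): angle of the long-side section on the box's -y side about its inner edge, rad: 0 = standing up, 0.35 = snapped flat. It springs back if let go before half-way and snaps flat by itself past it. Pressed 10 mm in from its outer edge it needs about 7 N at the most
- jar_near: bystander: glass screw jar, 67 mm across, 85 mm tall, beside one long side of the box, about 30 mm clear of it. Origin: under its middle
- wood_near: bystander: small dark offcut of wood, 60 x 85 x 18 mm, beside the other long side of the box. Origin: under its middle
- jar_far: bystander: second glass screw jar, 67 mm across, 85 mm tall, to the right. Origin: under its middle
- tape: bystander: tape measure, 37 x 88 x 64 mm, to the right. Origin: under its middle
- sander: bystander: sanding block, 63 x 110 x 35 mm, to the left. Origin: under its middle
- driver: bystander: screwdriver, 209 mm long, lying to the left. Origin: under its middle
Not all that is in view belongs to the job. Several things have the shape of the parts_box; the one meant has the colours described above.

How it is judged:
On the way, in this order (a step that is already met when the one before it is completed fails the run):
1. the plain end and both long sides are snapped flat while the tab end still stands up (value of joint each of plain_end, side_left, side_right above 0.29 rad and value of joint tab_end below 0.17 rad), for 0.2 s.
2. the section with the pull tab is snapped flat (value of joint tab_end above 0.29 rad), for 0.2 s.
At the end, for the whole second after the job is handed in: All four rim sections are snapped flat (each joint above 0.29 of 0.35 rad); the box stands level on the bench (within 0.04 rad, 6 mm), at rest, within 30 mm of where it stood (value of joint each of plain_end, side_left, side_right, tab_end above 0.29 rad and angle between parts_box's own z axis and vertical below 0.04 rad and height (world z) of parts_box below 0.006 m and distance of parts_box from where it was at the start of the episode below 0.03 m and linear speed of parts_box below 0.02 m/s); the robot touches nothing.
It fails at once if something other than the fingers presses on the box (3 N) (contact force between the arm and parts_box above 3 N).
It fails at once if the box is lifted (12 mm) or tipped (0.12 rad) (height (world z) of parts_box above 0.012 m or angle between parts_box's own z axis and vertical above 0.12 rad).
It fails at once if the box is shoved more than 30 mm (distance of parts_box from where it was at the start of the episode above 0.03 m).
It fails at once if a bystander is moved more than 30 mm (distance of any of jar_near, wood_near, jar_far, tape, sander, driver from where it was at the start of the episode above 0.03 m).
It also fails if it takes over 48 s, if anything falls off the work surface, if the arm or the gripper's body presses on something with over 40 N, if the wrist force passes 120 N, or if a joint passes its speed limit or range.

ROBOT

A 6-joint arm with a two-finger parallel gripper is mounted at the origin on a cart in front of the work surface, level with it; the furniture and walls round the work are solid. World frame = base frame: x ahead of the robot, y to its left, z up, the work surface at z = 0. Lengths are in m, angles in rad, forces in N, time in s.
With the tool pointing down it reaches from about 0.35 to 0.975 m from the base axis. Payload 4.9 kg.
Tool frame: the origin (TCP) lies at the very end of the fingers, on their centre line; the grasp point (between the pads) lies 19 mm behind it (ctrl.pinch_z is the distance from the TCP to the grasp point, in m); z points along the fingers, y is the direction in which the jaws open and shut (so a half turn about z gives the same grasp; the last joint's range is limited). The gripper opens to 85 mm and grips with 20 to 120 N. Pads are 22 mm wide; open, the fingers measure 114 mm over their backs; the gripper's body (76 mm by 85 mm) begins 54 mm behind the grasp point. The pads swing forward as they close: fully open they stand 13 mm farther back than shut.
Start: joints at [-1.349, 0.053, 1.613, -0, 1.476, -0.119], TCP at [0.209, -0.589, 0.231] pointing down, gripper open.
Joint ranges: [-3.01, 3.01], [-1.01, 2.22], [0.06, 2.58], [-1.02, 4.17], [0.09, 2.62], [-3.14, 3.14]. Speed limits (rad/s): [2.57, 2.57, 3.14, 3.14, 3.14, 3.14].

INTERFACE

Orientations are given as a rotation vector (axis times angle).
In Python, from station import ctrl gives the robot as it stands.
- The arm moves only by the tool carry_out, never from a script. Its argument "series" is a list of rows, each a list of 7 numbers: the shift along the world's x, y, z each as a share of 0.025 m, from -1 to 1, then the turn, a rotation vector about the world's x, y, z each as a share of 0.1 rad, from -1 to 1, then the opening, from 0 (shut) to 1 (fully open). A call has 1 to 12 rows; each row shifts and turns the commanded pose from where the row before left it; what a row does not reach is not made up. A row lasts 1/10 s, in which the tool goes at most 50 mm and 8.59 degrees, less where a joint would pass 70% of its speed; a pose out of reach is approached as far as the arm can. A call with a number of a shift or a turn outside -1 to 1 is refused whole. A call with a gripper value outside its range is refused whole. The fingers move at their own pace and stop on an object; "grip_force" is the grip in N (left out, the last holds). Time passes only in rows, so rows that do not move let the fingers close. It gives the time, the measured TCP pose, the force and the opening at its end, in the units of the state.
- ctrl.get_obs(): the state, without advancing time (a new reading comes with each control period).
- ctrl.get_image(name): name is "scene" or "side" or "wrist"; returns a dict with "frame" (420x560x3 uint8, blue, green, red), "fx", "fy", "cx", "cy" (pixels), "R" (3x3) and "t" (3): a world point X has camera coordinates R X + t; the wrist camera has in their place "hand_eye" (4x4, takes a point from camera to tool coordinates, whose origin is the TCP and whose axes are the flange's). Camera axes: x right, y down, z forward; pixel columns grow to the right and rows downward; lengths in m; the calibration is good to about 2 mm. A picture is of the moment at which its call begins: read the wrist's pose just before it. There is no depth.
- ctrl.finish_job(): hands the job in, once; it reports no verdict.
Trained networks look in a picture, given as the dict that the camera call returned (one of the last four; its "shot" number tells which), for a name from the list of things; names that differ only in an ending like _2 or _b are one class to them, and where a whole thing is asked for, a point or a joint stands for the part that bears it (a point fixed in the world has none). Each returns a list of dicts, best first, with "p" (0 to 1); they miss things now and then, are a little off and sometimes report something else, mostly with a low value. They report only what shows in the picture. A call takes as long as a camera call. They do not tell look-alikes from the thing itself.
- ctrl.trace(picture, name): "mask" (420x560 bool, what is visible of it) and "rect" ([left, top, width, height] as shares, 0 to 1, of the picture: columns of its width, rows of its height, round what is visible of it).
- ctrl.mark_of(picture, name): "position" ([column, row] as shares, 0 to 1, of the picture: columns of its width, rows of its height: a listed point, or the origin of a listed thing).
The state is a dict: "t": time; "q": joint angles; "dq": joint speeds; "effort": joint torques, N m; "tool_pos": TCP position; "tool_rot": TCP orientation; "contact_force": force on the tool from outside, world axes, zero at the start; "wrist_torque": the same for the moment, N m; "opening": finger opening in m.
Only numpy, scipy, OpenCV 4.12 (cv2) and the standard library are available. Lean on these libraries where they do the work, as an engineer would, in place of code of your own. Each camera call takes 0.05 s, during which the arm holds its last target.

## Working session

There is one attempt and no reset: what is moved stays moved. The work goes in short steps, Python scripts to look and compute and a tool call to move; the robot and the scene stay as the last step left them, time stands still between calls to the robot, and variables do not carry over. Pictures are saved under pics/ and viewed, and the job is handed in when it is done.

Besides the shell and the picture viewer there is one more tool, called after "Call:" as a command line: name --pt "numbers of a row" for each row, then --argument value for the rest. carry_out: Moves the arm, as the interface text tells. Shift numbers are shares of 0.025 m and turn numbers shares of 0.1 rad, none past 1 either way. Its arguments: {"type":"object","properties":{"series":{"type":"array"},"grip_force":{"type":"number"}},"required":["series"]}

```bash
mkdir -p pics; ls
cat > h.py <<'E'
import numpy as np, cv2
from station import ctrl
from scipy.spatial.transform import Rotation as Ro
E
python3 - <<'E'
from h import *
o=ctrl.get_obs();print({k:np.round(v,3).tolist() for k,v in o.items()})
for n in ("scene","side"):
    p=ctrl.get_image(n);cv2.imwrite(f"pics/{n}0.png",p["frame"])
    print(n,p["fx"],p["cx"],p["cy"],np.round(p["R"],4).tolist(),np.round(p["t"],4).tolist())
    for nm in ("parts_box","lid_centre","tab_end_press","plain_end_press","side_left_press","side_right_press","jar_near","wood_near"):
        print(nm,[(round(d["p"],2),np.round(np.array(d["position"])*[560,420],1).tolist()) for d in ctrl.mark_of(p,nm)])
E
```

```text
pics
{'t': 0.0, 'q': [-1.349, 0.053, 1.614, -0.0, 1.476, -0.119], 'dq': [-0.001, -0.0, 0.0, 0.0, 0.001, 0.0], 'effort': [-0.0, -39.369, -37.018, -0.0, 0.007, 0.0], 'tool_pos': [0.209, -0.588, 0.23], 'tool_rot': [-3.094, -0.532, 0.0], 'contact_force': [-0.106, 0.036, 0.256], 'wrist_torque': [-0.021, 0.031, 0.026], 'opening': 0.086}
scene 395.14741446783427 276.530801802048 205.91057306494994 [[-0.5106, -0.8598, 0.0054], [-0.3914, 0.2268, -0.8918], [0.7655, -0.4575, -0.4524]] [0.2487, 0.276, 0.8399]
parts_box [(0.77, [268.0, 237.6]), (0.54, [268.8, 223.7])]
lid_centre [(0.83, [265.7, 218.6])]
tab_end_press [(0.61, [287.6, 212.6])]
plain_end_press [(0.65, [242.4, 218.9])]
side_left_press [(0.64, [267.7, 233.5]), (0.59, [263.5, 208.6])]
side_right_press []
jar_near [(0.56, [281.5, 261.1])]
wood_near []
side 498.19900321671804 276.1518832084393 204.56437491478317 [[0.9834, -0.181, -0.0108], [-0.1236, -0.6257, -0.7702], [0.1327, 0.7588, -0.6377]] [-0.4683, 0.1298, 1.7619]
parts_box [(0.73, [262.2, 202.4]), (0.69, [290.4, 271.2]), (0.65, [277.9, 218.3])]
lid_centre [(0.96, [277.0, 206.9]), (0.83, [290.1, 251.0]), (0.23, [279.5, 216.9])]
tab_end_press [(0.68, [290.5, 238.3])]
plain_end_press [(0.65, [283.9, 271.1]), (0.48, [279.6, 193.3]), (0.18, [262.4, 203.8])]
side_left_press [(0.54, [292.3, 205.1]), (0.47, [274.9, 254.6]), (0.23, [270.3, 157.5])]
side_right_press [(0.66, [306.4, 254.7]), (0.45, [263.9, 203.0])]
jar_near [(0.55, [242.8, 218.5])]
wood_near [(0.83, [312.8, 214.5])]
```

View pics/scene0.png

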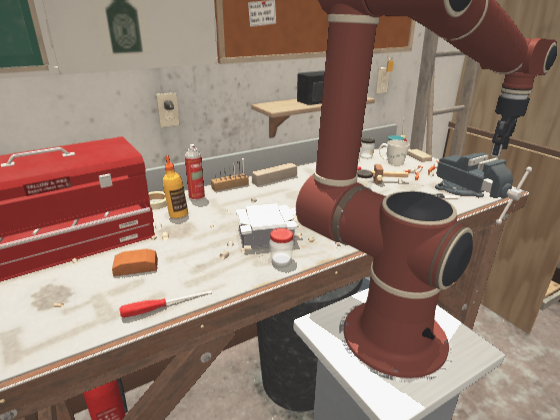

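View pics/side0.png

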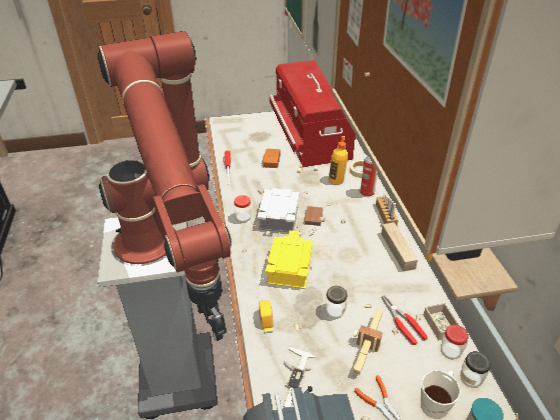

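Run:
```python
import cv2
a=cv2.imread("pics/scene0.png")[150:300,180:380];cv2.imwrite("pics/sc_crop.png",cv2.resize(a,(800,600),interpolation=cv2.INTER_CUBIC))
a=cv2.imread("pics/side0.png")[150:300,180:380];cv2.imwrite("pics/sd_crop.png",cv2.resize(a,(800,600),interpolation=cv2.INTER_CUBIC))
```

```text
(no output)
```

View pics/sc_crop.png

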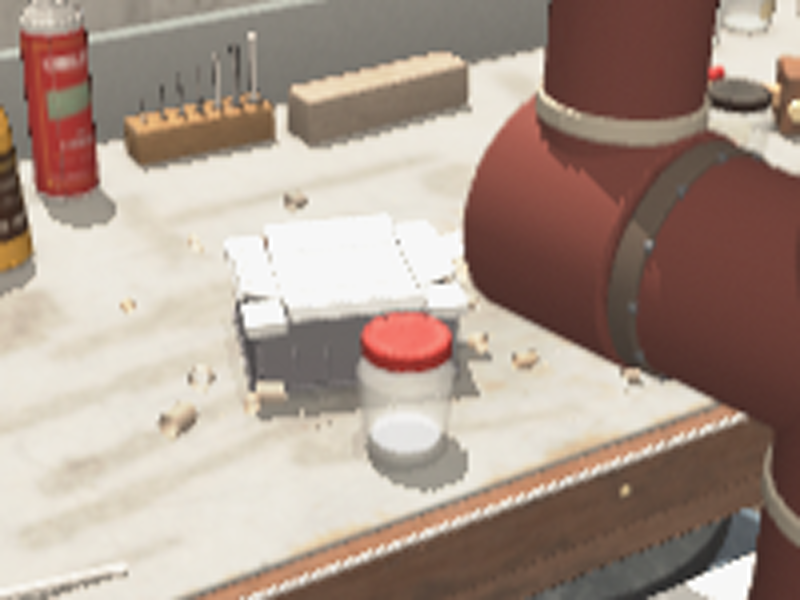

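View pics/sd_crop.png

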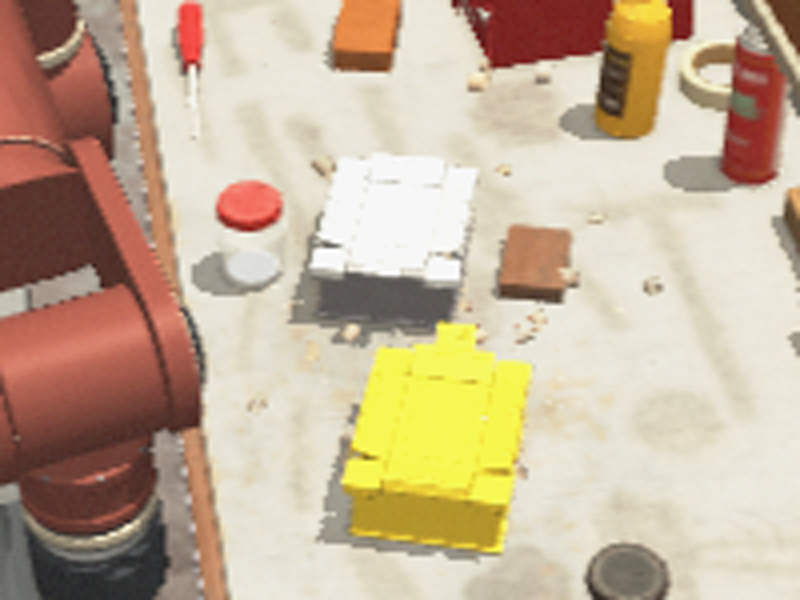

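Candidates: the white-lidded grey box at side (278,207) / scene (266,222), and the yellow box at side (290,258). The white lid on grey fits the description, and the crop confirms it. I can't tell yet which end has the tab, so I'll look with the wrist camera.

```bash
cat >> h.py <<'E'
def ray(p,uv,z):
    R=np.array(p["R"]);t=np.array(p["t"]);c=-R.T@t
    d=R.T@np.array([(uv[0]-p["cx"])/p["fx"],(uv[1]-p["cy"])/p["fy"],1])
    return c+d*(z-c[2])/d[2]
def wrist():
    o=ctrl.get_obs();p=ctrl.get_image("wrist")
    T=np.eye(4);T[:3,:3]=Ro.from_rotvec(o["tool_rot"]).as_matrix();T[:3,3]=o["tool_pos"]
    W=T@np.array(p["hand_eye"]);p["R"]=W[:3,:3].T;p["t"]=-W[:3,:3].T@W[:3,3]
    return o,p
E
python3 - <<'E'
from h import *
p=ctrl.get_image("side")
for uv in [(277,206.9),(290,251)]: print(uv,ray(p,uv,.066))
print("corners crop", [ray(p,(180+a/4,150+b/4),.066).round(3).tolist() for a,b in ((330,158),(475,168),(460,270),(315,265))])
print("jar",ray(p,(242.8,218.5),0),"wood",ray(p,(312.8,214.5),0))
p=ctrl.get_image("scene");print(ray(p,(265.7,218.6),.066))
o,p=wrist();print(np.array(p["hand_eye"]).round(3).tolist())
print(Ro.from_rotvec(o["tool_rot"]).as_matrix().round(2).tolist(), p["fx"])
E
```

```text
(277, 206.9) [0.48323033 0.01728745 0.066     ]
(290, 251) [ 0.48395548 -0.21126216  0.066     ]
corners crop [[0.448, 0.128, 0.066], [0.579, 0.087, 0.066], [0.535, -0.052, 0.066], [0.411, -0.021, 0.066]]
jar [0.36012316 0.05358892 0.        ] wood [0.62030724 0.0255304  0.        ]
[0.48273351 0.04003996 0.066     ]
[[-0.0, -0.964, -0.264, 0.067], [1.0, -0.0, -0.0, 0.002], [0.0, -0.264, 0.964, -0.144], [0.0, 0.0, 0.0, 1.0]]
[[0.94, 0.33, 0.0], [0.33, -0.94, 0.0], [0.0, -0.0, -1.0]] 373.5859703581164
```

Call:
carry_out --pt "0.6 1 0.5 0 0 0 0" --pt "0.6 1 0.5 0 0 0 0" --pt "0.6 1 0.5 0 0 0 0" --pt "0.6 1 0.5 0 0 0 0" --pt "0.6 1 0 0 0 0 0" --pt "0.6 1 0 0 0 0 0" --pt "0.6 1 0 0 0 0 0" --pt "0.6 1 0 0 0 0 0" --pt "0.5 1 0 0 0 0 0" --pt "0.5 1 0 0 0 0 0" --pt "0.5 1 0 0 0 0 0" --pt "0.5 1 0 0 0 0 0" --grip_force 40

```text
t: 2.25
tool_pos: [0.3793, -0.288, 0.2815]
tool_rot: [3.096, 0.532, 0.001]
contact_force: [-0.2, 0.1, -0.0]
opening: 0.0001
```

Call:
carry_out --pt "0.4 1 0 0 0 0 0" --pt "0.4 1 0 0 0 0 0" --pt "0.4 1 0 0 0 0 0" --pt "0.4 1 0 0 0 0 0" --pt "0.4 1 0 0 0 0 0" --pt "0.4 1 0 0 0 0 0" --pt "0.4 1 0 0 0 0 0" --pt "0.4 1 0 0 0 0 0" --pt "0.4 1 0 0 0 0 0" --pt "0.4 1 0 0 0 0 0" --pt "0.4 1 0 0 0 0 0" --pt "0.4 1 0 0 0 0 0"

```text
t: 3.45
tool_pos: [0.4992, 0.0121, 0.2815]
tool_rot: [3.096, 0.533, 0.001]
contact_force: [0.9, 0.3, -0.3]
opening: 0.0001
```

Call:
carry_out --pt "0 1 0 0 0 0 0" --pt "0 0 0 0 0 0 0" --pt "0 0 0 0 0 0 0"

```text
t: 3.75
tool_pos: [0.4989, 0.036, 0.2813]
tool_rot: [3.095, 0.534, -0.0]
contact_force: [1.0, 0.0, -0.6]
opening: -0.0001
```

Run:
```python
from h import *
o,p=wrist();print({k:np.round(o[k],3).tolist() for k in ("t","q","tool_pos","tool_rot","contact_force","opening")})
cv2.imwrite("pics/w1.png",p["frame"])
import pickle;pickle.dump(p,open("w1.pkl","wb"))
for nm in ("parts_box","lid_centre","tab_end_press","plain_end_press","side_left_press","side_right_press","jar_near","wood_near"):
    print(nm,[(round(d["p"],2),np.round(np.array(d["position"])*[560,420],1).tolist(), ray(p,np.array(d["position"])*[560,420],0.073 if 'press' in nm else .066 if 'lid' in nm else 0).round(3).tolist()) for d in ctrl.mark_of(p,nm)])
s=ctrl.get_image("side");cv2.imwrite("pics/s1.png",s["frame"])
```

```text
{'t': 3.75, 'q': [-0.076, -0.277, 1.834, -0.001, 1.584, 1.152], 'tool_pos': [0.499, 0.036, 0.281], 'tool_rot': [3.095, 0.534, -0.0], 'contact_force': [1.001, 0.02, -0.574], 'opening': -0.0}
parts_box [(0.95, [473.4, 253.1], [0.477, -0.224, 0.0]), (0.9, [280.5, 174.8], [0.489, 0.03, 0.0])]
lid_centre [(0.93, [273.7, 183.3], [0.49, 0.038, 0.066]), (0.74, [508.3, 275.8], [0.479, -0.227, 0.066])]
tab_end_press [(0.77, [328.5, 226.3], [0.469, -0.027, 0.073]), (0.65, [468.2, 241.4], [0.501, -0.165, 0.073])]
plain_end_press [(0.94, [219.1, 141.1], [0.512, 0.099, 0.073]), (0.59, [551.1, 319.2], [0.451, -0.289, 0.073])]
side_left_press [(0.88, [311.5, 141.4], [0.541, 0.018, 0.073]), (0.76, [475.3, 314.1], [0.43, -0.21, 0.073]), (0.15, [222.3, 264.4], [0.394, 0.06, 0.073])]
side_right_press [(0.78, [243.2, 223.4], [0.443, 0.053, 0.073]), (0.56, [551.2, 242.1], [0.528, -0.244, 0.073])]
jar_near [(0.96, [220.5, 266.4], [0.356, 0.062, 0.0])]
wood_near [(0.61, [338.4, 66.5], [0.62, 0.011, 0.0])]
```

View pics/w1.png

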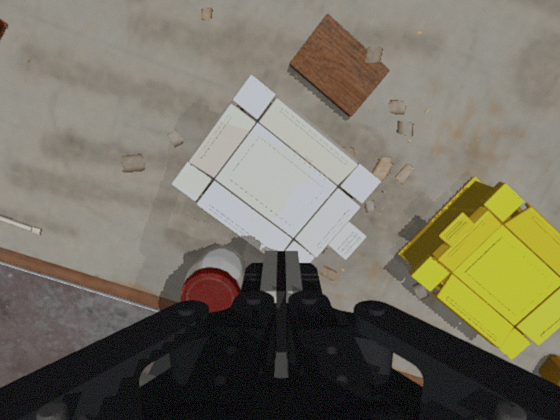

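Wrist view: white box centred at (274,183), with its tab at (347,240) pointing towards the yellow box (−y). The plain end is at (219,141), the left side at (311,141) and the right side at (243,223), which agrees with the networks. I'll align the tool and go above the plain end.

Call:
carry_out --pt "0.075 0.335 -0.9 0 0 -0.85 0" --pt "0.075 0.335 -0.9 0 0 -0.85 0" --pt "0.075 0.335 -0.9 0 0 -0.85 0" --pt "0.075 0.335 -0.9 0 0 -0.85 0" --pt "0.075 0.335 -0.9 0 0 -0.85 0" --pt "0.075 0.335 -0.9 0 0 -0.85 0" --pt "0.075 0.335 -0.9 0 0 -0.85 0" --pt "0.075 0.335 -0.9 0 0 -0.85 0" --pt "0 0 0 0 0 0 0" --pt "0 0 0 0 0 0 0"

```text
t: 5.25
tool_pos: [0.5138, 0.1028, 0.1014]
tool_rot: [3.097, -0.527, -0.001]
contact_force: [0.3, 0.1, -0.4]
opening: -0.0001
```

Run:
```python
from h import *
o,p=wrist();print({k:np.round(o[k],4).tolist() for k in ("t","q","tool_pos","tool_rot","contact_force","opening")})
print(Ro.from_rotvec(o["tool_rot"]).as_matrix().round(3).tolist())
cv2.imwrite("pics/w2.png",p["frame"])
s=ctrl.get_image("side")["frame"][150:285,200:380];cv2.imwrite("pics/s2.png",cv2.resize(s,(800,600),interpolation=cv2.INTER_CUBIC))
```

```text
{'t': 5.25, 'q': [0.0556, -0.0705, 1.9609, -0.0002, 1.252, 1.9636], 'tool_pos': [0.5138, 0.1028, 0.1014], 'tool_rot': [3.0967, -0.5269, -0.0012], 'contact_force': [0.3427, 0.1373, -0.3928], 'opening': -0.0001}
[[0.944, -0.331, -0.001], [-0.331, -0.944, -0.0], [-0.001, 0.001, -1.0]]
```

View pics/w2.png

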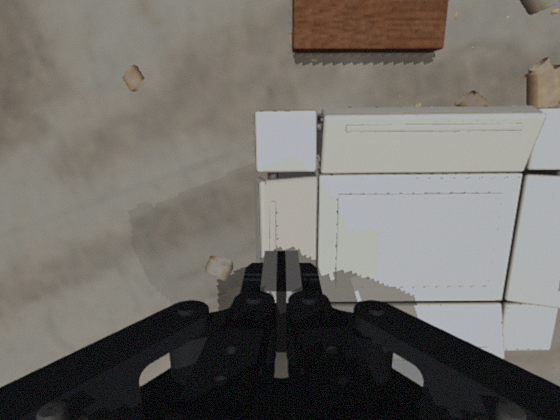

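View pics/s2.png

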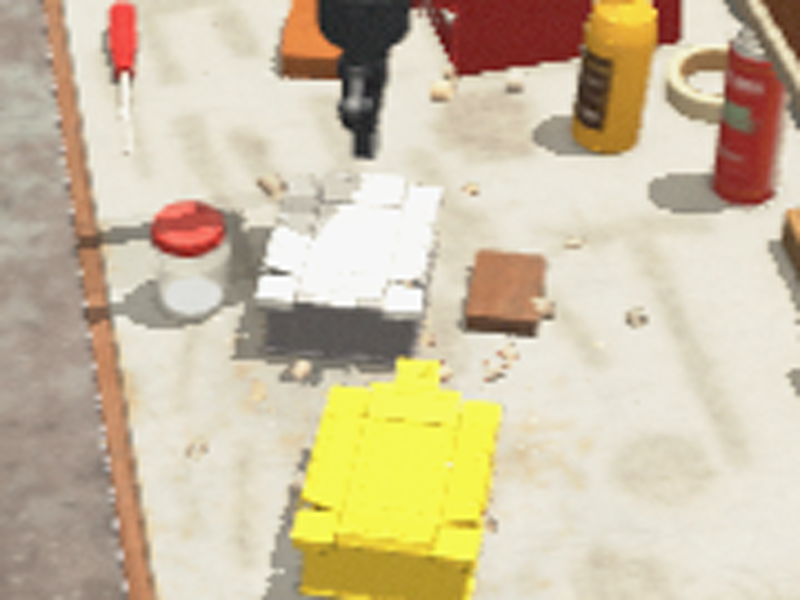

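Call:
carry_out --pt "0 0 -0.5 0 0 0 0" --pt "0 0 -0.4 0 0 0 0" --pt "0 0 -0.15 0 0 0 0" --pt "0 0 -0.15 0 0 0 0" --pt "0 0 0 0 0 0 0"

```text
t: 5.85
tool_pos: [0.5137, 0.103, 0.0709]
tool_rot: [3.096, -0.53, -0.001]
contact_force: [-0.1, 0.4, 1.3]
opening: 0.0001
```

Call:
carry_out --pt "0 0 -0.12 0 0 0 0" --pt "0 0 0 0 0 0 0"

```text
t: 6.05
tool_pos: [0.5135, 0.1028, 0.0676]
tool_rot: [3.096, -0.53, -0.001]
contact_force: [0.7, 0.0, 0.4]
opening: -0.0002
```

Call:
carry_out --pt "0 0 0.6 0 0 0 0" --pt "0 0 0.7 0 0 0 0" --pt "0.285 -0.84 0 0 0 0 0" --pt "0.285 -0.84 0 0 0 0 0" --pt "0.285 -0.84 0 0 0 0 0" --pt "0.285 -0.84 0 0 0 0 0" --pt "0 0 0 0 0 0 0" --pt "0 0 0 0 0 0 0"

```text
t: 6.85
tool_pos: [0.5427, 0.0189, 0.1017]
tool_rot: [-3.096, 0.532, -0.001]
contact_force: [-0.2, 0.3, 0.8]
opening: -0.0001
```

Run:
```python
from h import *
o,p=wrist();print({k:np.round(o[k],4).tolist() for k in ("t","tool_pos","contact_force")})
cv2.imwrite("pics/w3.png",p["frame"])
s=ctrl.get_image("side")["frame"][150:285,200:380];cv2.imwrite("pics/s3.png",cv2.resize(s,(800,600),interpolation=cv2.INTER_CUBIC))
```

```text
{'t': 6.85, 'tool_pos': [0.5427, 0.0189, 0.1017], 'contact_force': [-0.233, 0.3234, 0.8137]}
```

View pics/w3.png

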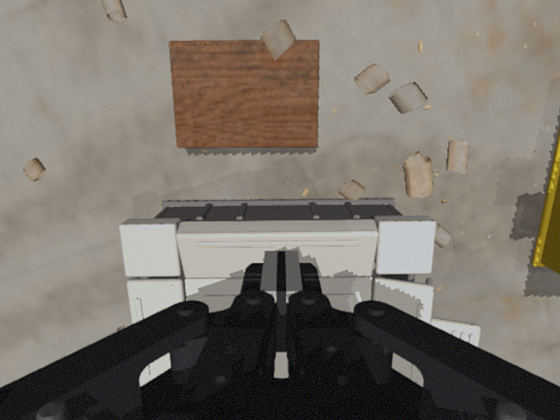

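View pics/s3.png

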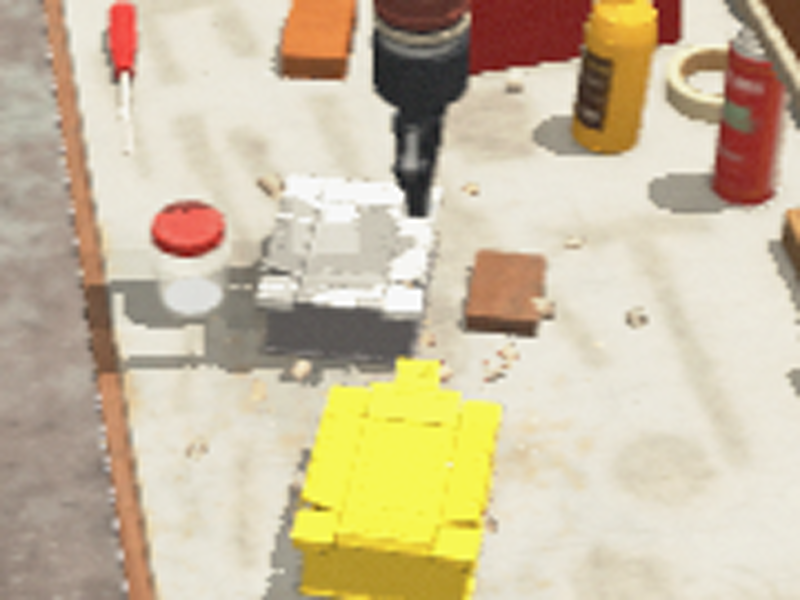

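Wrist view: the plain end at (157,300) is now flush with its corner at (150,248). The finger sits over the middle of the left section (278,250), so I'll press it.

Call:
carry_out --pt "0 0 -0.5 0 0 0 0" --pt "0 0 -0.4 0 0 0 0" --pt "0 0 -0.15 0 0 0 0" --pt "0 0 -0.15 0 0 0 0" --pt "0 0 -0.15 0 0 0 0" --pt "0 0 0 0 0 0 0"

```text
t: 7.55
tool_pos: [0.5419, 0.019, 0.0663]
tool_rot: [3.096, -0.53, -0.002]
contact_force: [-0.4, -0.4, -0.1]
opening: 0.0001
```

Call:
carry_out --pt "0 0 0.7 0 0 0 0" --pt "0 0 0.7 0 0 0 0" --pt "-0.82 0.29 0 0 0 0 0" --pt "-0.82 0.29 0 0 0 0 0" --pt "-0.82 0.29 0 0 0 0 0" --pt "-0.82 0.29 0 0 0 0 0" --pt "-0.82 0.29 0 0 0 0 0" --pt "0 0 0 0 0 0 0" --pt "0 0 0 0 0 0 0"

```text
t: 8.45
tool_pos: [0.44, 0.0552, 0.1021]
tool_rot: [3.097, -0.53, 0.001]
contact_force: [-0.1, 0.1, 0.7]
opening: -0.0002
```

Run:
```python
from h import *
o,p=wrist();print({k:np.round(o[k],4).tolist() for k in ("t","tool_pos","contact_force")})
cv2.imwrite("pics/w4.png",p["frame"])
```

```text
{'t': 8.45, 'tool_pos': [0.44, 0.0552, 0.1021], 'contact_force': [-0.0562, 0.1081, 0.7337]}
```

View pics/w4.png

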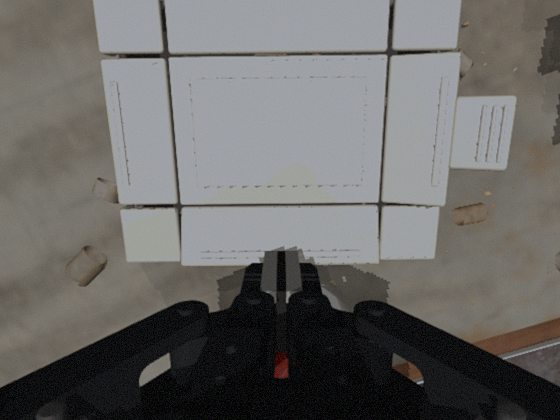

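Wrist view: the left section (280,25) and the plain end (137,130) are flush with the corners, while the tab end (420,130) still stands. The finger will come down about 10 mm inside the right section's edge (row 265), so I'll press it.

Call:
carry_out --pt "0 0 -0.5 0 0 0 0" --pt "0 0 -0.4 0 0 0 0" --pt "0 0 -0.15 0 0 0 0" --pt "0 0 -0.15 0 0 0 0" --pt "0 0 -0.17 0 0 0 0" --pt "0 0 0 0 0 0 0"

```text
t: 9.1
tool_pos: [0.4393, 0.0552, 0.0668]
tool_rot: [3.096, -0.53, -0.002]
contact_force: [0.4, 0.8, -0.7]
opening: 0.0
```

Call:
carry_out --pt "0 0 0.7 0 0 0 0" --pt "0 0 1 0 0 0 0" --pt "0 0 1 0 0 0 0" --pt "0 0 1 0 0 0 0" --pt "0 0 1 0 0 0 0" --pt "0 0 0 0 0 0 0" --pt "0 0 0 0 0 0 0"

```text
t: 9.8
tool_pos: [0.4401, 0.0552, 0.1854]
tool_rot: [-3.096, 0.53, -0.002]
contact_force: [0.3, -0.1, -0.3]
opening: 0.0001
```

Run:
```python
from h import *
o,p=wrist();print({k:np.round(o[k],4).tolist() for k in ("t","tool_pos","contact_force")})
cv2.imwrite("pics/w5.png",p["frame"])
for nm in ("lid_centre","tab_end_press","plain_end_press","side_left_press","side_right_press"):
    print(nm,[(round(d["p"],2),ray(p,np.array(d["position"])*[560,420],.066).round(3).tolist()) for d in ctrl.mark_of(p,nm)])
s=ctrl.get_image("side")["frame"][150:285,200:380];cv2.imwrite("pics/s5.png",cv2.resize(s,(800,600),interpolation=cv2.INTER_CUBIC))
```

```text
{'t': 9.8, 'tool_pos': [0.4401, 0.0552, 0.1854], 'contact_force': [0.2733, -0.1388, -0.3323]}
lid_centre [(0.93, [0.492, 0.035, 0.066])]
tab_end_press [(0.87, [0.47, -0.03, 0.066])]
plain_end_press [(0.83, [0.515, 0.102, 0.066]), (0.68, [0.387, 0.055, 0.066])]
side_left_press [(0.73, [0.49, 0.036, 0.066]), (0.63, [0.542, 0.018, 0.066])]
side_right_press [(0.74, [0.439, 0.055, 0.066]), (0.52, [0.47, -0.03, 0.066])]
```

View pics/w5.png

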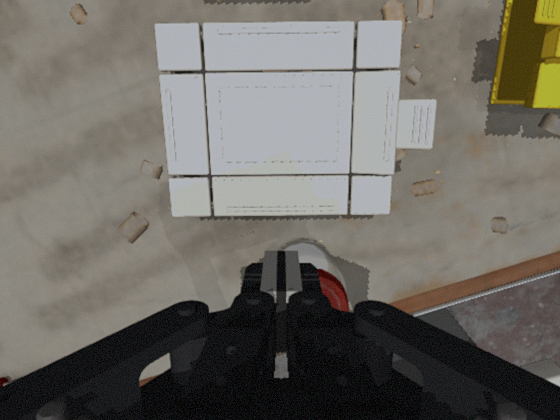

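View pics/s5.png

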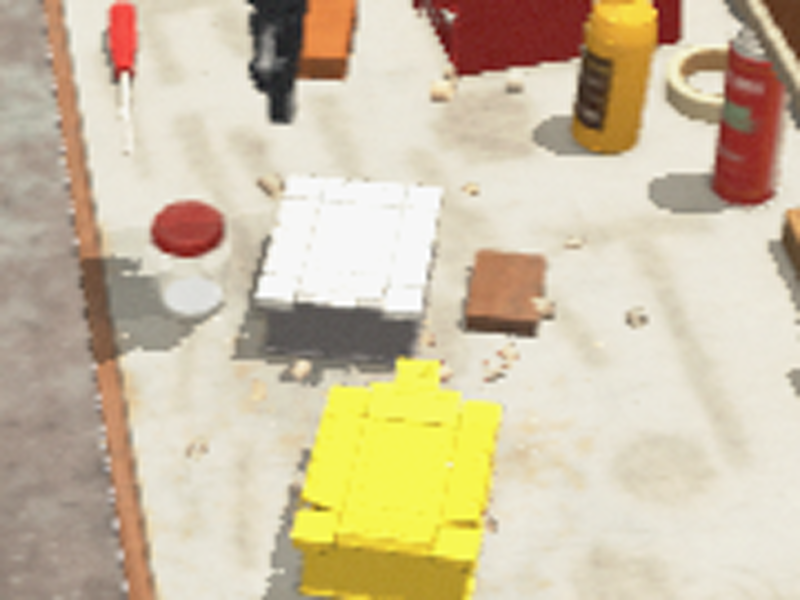

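All three sections are flush in both views. Wrist picture: right section (280,195), left section (280,45) and plain end (185,122). Next I'll press the tab end at (375,122).

Call:
carry_out --pt "0.28 -0.85 -0.2 0 0 0 0" --pt "0.28 -0.85 -0.8 0 0 0 0" --pt "0.28 -0.85 -0.9 0 0 0 0" --pt "0.28 -0.85 -0.9 0 0 0 0" --pt "0 0 -0.54 0 0 0 0" --pt "0 0 0 0 0 0 0" --pt "0 0 0 0 0 0 0"

```text
t: 10.85
tool_pos: [0.4678, -0.0291, 0.1019]
tool_rot: [-3.096, 0.529, 0.001]
contact_force: [0.0, -0.8, 0.7]
opening: -0.0003
```

Run:
```python
from h import *
o,p=wrist();print({k:np.round(o[k],4).tolist() for k in ("t","tool_pos","contact_force")})
cv2.imwrite("pics/w6.png",p["frame"])
```

```text
{'t': 10.85, 'tool_pos': [0.4678, -0.0291, 0.1019], 'contact_force': [0.0261, -0.8249, 0.68]}
```

View pics/w6.png

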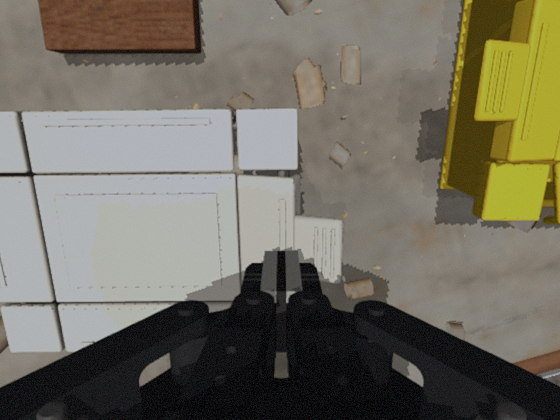

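Call:
carry_out --pt "0 0 -0.5 0 0 0 0" --pt "0 0 -0.4 0 0 0 0" --pt "0 0 -0.15 0 0 0 0" --pt "0 0 -0.15 0 0 0 0" --pt "0 0 0 0 0 0 0"

```text
t: 11.4
tool_pos: [0.4677, -0.0296, 0.0712]
tool_rot: [-3.096, 0.53, 0.001]
contact_force: [0.3, 0.4, 0.6]
opening: 0.0003
```

Call:
carry_out --pt "0 0 -0.17 0 0 0 0" --pt "0 0 0 0 0 0 0"

```text
t: 11.6
tool_pos: [0.4674, -0.0296, 0.0668]
tool_rot: [-3.096, 0.53, 0.002]
contact_force: [0.2, -0.6, 0.7]
opening: 0.0002
```

Call:
carry_out --pt "0 0 0.7 0 0 0 0" --pt "-0.28 0.85 1 0 0 0 0" --pt "-0.28 0.85 1 0 0 0 0" --pt "-0.28 0.85 1 0 0 0 0" --pt "-0.28 0.85 1 0 0 0 0" --pt "0 0 0 0 0 0 0" --pt "0 0 0 0 0 0 0"

```text
t: 12.3
tool_pos: [0.4401, 0.0553, 0.1853]
tool_rot: [3.097, -0.529, 0.002]
contact_force: [-0.3, -0.5, 0.1]
opening: -0.0002
```

Run:
```python
from h import *
o,p=wrist();print({k:np.round(o[k],4).tolist() for k in ("t","tool_pos","contact_force")})
cv2.imwrite("pics/w7.png",p["frame"])
for nm in ("lid_centre","tab_end_press","plain_end_press"):
    print(nm,[(round(d["p"],2),ray(p,np.array(d["position"])*[560,420],.066).round(3).tolist()) for d in ctrl.mark_of(p,nm)])
s=ctrl.get_image("side")["frame"][150:285,200:380];cv2.imwrite("pics/s7.png",cv2.resize(s,(800,600),interpolation=cv2.INTER_CUBIC))
```

```text
{'t': 12.3, 'tool_pos': [0.4401, 0.0553, 0.1853], 'contact_force': [-0.3145, -0.5286, 0.1398]}
lid_centre [(0.81, [0.492, 0.036, 0.066])]
tab_end_press [(0.97, [0.469, -0.03, 0.066])]
plain_end_press [(0.91, [0.515, 0.101, 0.066])]
```

View pics/w7.png

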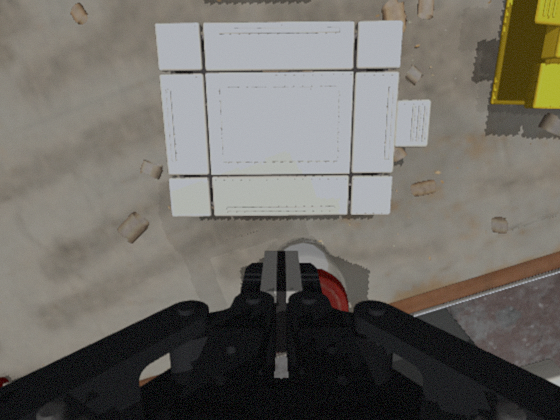

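View pics/s7.png

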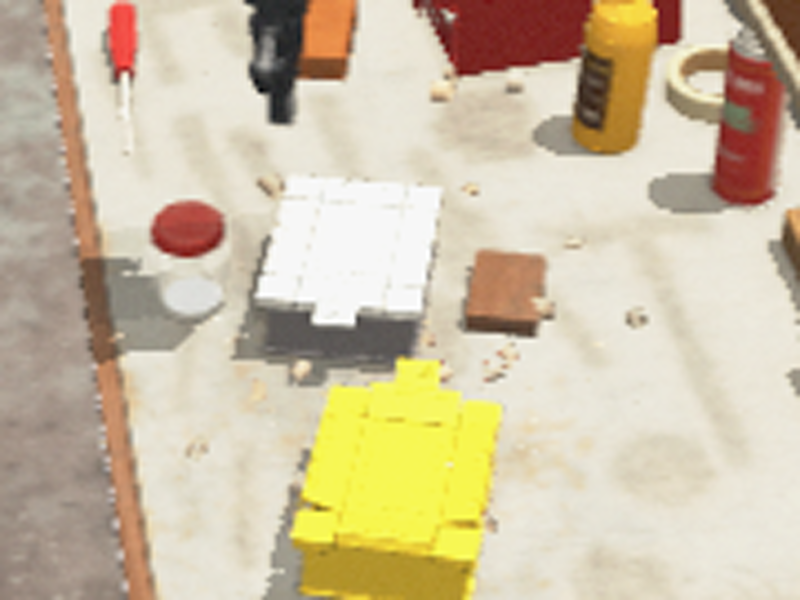

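The tab now lies flat: it shows at (335,315) in the side crop, where it was hidden before. All four sections are flush, the box hasn't moved and the fingers are clear, so I'm handing in.

```bash
python3 -c "
from h import *
print(ctrl.finish_job())"
```

```text
the job is handed in; nothing more can be done
None
```

I pressed the four rim sections of the white-lidded grey box down with the closed fingers, in the order plain end, left side, right side, tab end. I then handed the job in at about 12.3 s of the 48 s allowed.

- **Sections:** my last wrist and side pictures show all four flush with the corners. The tab dropped visibly between the pictures before and after its press.
- **Box and bystanders:** the lid centre read within about 2 mm of its first estimate. The jar and wood offcut beside the box look unmoved, but I did not measure them or check the other four bystanders.
- **Fingers:** they were about 12 cm above the lid, touching nothing.
- **Limits of the checks:** I judged "flat" from the pictures only, because the joint angles can't be read. The force readings came after each push and were too low (1.3 N at most) to show the snaps. Some network point guesses were wrong, such as a second guess for the plain end, and I ignored them where they disagreed with the picture.

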